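# Scoop the drying capsules into the scale pan

## Robot

A 6-joint arm with a two-finger parallel gripper is mounted at the origin on the work surface. World frame = base frame: x ahead of the robot, y to its left, z up, the work surface at z = 0. Lengths are in m, angles in rad, forces in N, time in s.
With the tool pointing down it reaches from about 0.35 to 0.975 m from the base axis. Payload 4.9 kg.
Tool frame: the origin (TCP) lies at the very end of the fingers, on their centre line; the grasp point (between the pads) lies 19 mm behind it; z points along the fingers, y is the line along which they close (so a half turn about z gives the same grasp; the last joint's range is limited). The gripper opens to 85 mm and grips with 20 to 120 N. Pads are 22 mm wide; open, the fingers measure 114 mm over their backs; the gripper's body (76 mm by 85 mm) begins 54 mm behind the grasp point. The pads swing forward as they close: fully open they stand 13 mm farther back than shut.
Start: joints at [-1.344, 0.053, 1.613, -0, 1.476, -0.119], TCP at [0.212, -0.588, 0.231] pointing down, gripper open.
Joint ranges: [-3.01, 3.01], [-1.01, 2.22], [0.06, 2.58], [-1.02, 4.17], [0.09, 2.62], [-3.14, 3.14]. Speed limits (rad/s): [2.57, 2.57, 3.14, 3.14, 3.14, 3.14].

## Interface

Orientations are given as a rotation vector (axis times angle).
In Python, from station import ctrl gives the robot as it stands.
- The arm moves only by the shell command python3 -m crank 'ROWS' [OPENING] [FORCE]. ROWS is text: rows parted by semicolons, each of 4 numbers parted by spaces: the shift along the world's x, y, z in units of 0.5 m (1.0 is 0.5 m), then the turn about the world's z in units of 90 degrees (1.0 is 90 degrees). In form: x y z turn; .... A call has exactly 5 rows; each row shifts and turns the commanded pose from where the row before left it; what a row does not reach is not made up. A row lasts 1/12 s, in which the tool goes at most 41.7 mm and 7.16 degrees, less where a joint would pass 70% of its speed; a pose out of reach is approached as far as the arm can. A call with a number of a shift or a turn outside -1 to 1 is refused whole. A call with a gripper value outside its range is refused whole. OPENING is the opening in per cent of the stroke, from 0 (shut) to 100 (fully open), set as the call begins (- or left out, the last holds). The fingers move at their own pace and stop on an object; FORCE is the grip in N (left out, the last holds). Time passes only in rows, so rows that do not move let the fingers close, or fill a call up. It gives the time, the measured TCP pose, the force, the opening and the grip force at its end, in the units of the state.
- ctrl.get_obs(): the state, without advancing time (a new reading comes with each control period).
- ctrl.get_image(name): name is "side" or "top"; returns (picture, depth): 400x640x3 uint8, red, green, blue; 400x640 float32, m along the optical axis (not along the pixel's ray), 0 where there is no reading.
- ctrl.get_calibration(name): a dict with "fx", "fy", "cx", "cy" (pixels), "k1" (the pictures are not rectified: a ray, as slopes to the right and down, at radius r is drawn at 1 + k1 r^2 times it, then the intrinsics apply), "extrinsics" (4x4, takes a point from world to camera coordinates). Camera axes: x right, y down, z forward; pixel columns grow to the right and rows downward; lengths in m; the calibration is good to about 2 mm. A picture is of the moment at which its call begins. get_calibration takes no time and is no camera call.
- ctrl.finish_job(): hands the job in; it is judged then, once.
The state is a dict: "t": time; "q": joint angles; "dq": joint speeds; "effort": joint torques, N m; "tool_pos": TCP position; "tool_rot": TCP orientation; "contact_force": force on the tool from outside, world axes, zero at the start; "wrist_torque": the same for the moment, N m; "opening": finger opening in m; "grip_force": force on a finger pad.
Only numpy, scipy, OpenCV 4.12 (cv2) and the standard library are available. Lean on these libraries where they do the work, as an engineer would, in place of code of your own. Each camera call takes 0.05 s, during which the arm holds its last target. There are 200 camera calls.

## Task

The lens housing needs a fresh drying charge: with the hand scoop, scoop the three drying capsules out of the three-sided fence and tip all of them into the pan of the spring scale, so that its pointer sinks to the black mark band. Do not touch the capsules with the gripper. Then lay the scoop back on the middle of its rubber mat, flat and right way up, and leave everything else on the bench as it stands.

Things in the scene. Friction and masses are not known exactly. Their poses are not given: they have to be found in the camera images.
- scoop: aluminium hand scoop, 210 mm long, about 0.22 kg, lying flat on the mat. Origin: centre of the bowl's underside; x points out of the open mouth, z up. Bowl 120 mm long (x -60 to +60), 100 mm wide, flat 2.5 mm floor, 2 mm side walls 36 mm high sloping down towards the mouth, back wall 44 mm high, no front wall; a wooden handle behind
- scoop_grip (a point): middle of the scoop's straight wooden handle, at x -108, y 0, z 45 mm in the scoop's frame. The handle runs along x from -60 to -150 mm, 20 mm wide (y) and 26 mm tall (z 32 to 58 mm above the underside); pinch it here from above, fingers on either side along the scoop's y
- scoop_lip (a point): middle of the scoop's front edge, underside, at x +60, y 0, z 0 mm in the scoop's frame
- scoop_mid (a point): middle of the scoop's whole length, underside, at x -45, y 0, z 0 mm in the scoop's frame
- mat: flat black rubber mat fixed to the bench, 250 (its x) x 150 (its y) mm, 3 mm thick, where the scoop lives. Origin: centre of its underside
- fence: three-sided steel fence fixed to the bench, no floor or sill: a scoop slides in along the bench. Origin: centre of the enclosed area, bench level; x points from the open side (x -65 mm) to the back wall (inner face x +65 mm). 124 mm wide inside; walls 4 mm thick, 40 mm high. The capsules lie crosswise in it, one behind the other; a thin edge goes under them when pushed up to the back wall
- scale: spring scale fixed to the bench: grey base 170 x 170 x 40 mm with the square pan above it. Origin: centre of the base's underside, axes along the pan's sides. A small white plate with a black mark band stands on its +x side, up to 110 mm above the bench, 50 mm wide
- pan_floor (a point): centre of the pan's inner floor (71 mm above the bench when empty), axes along the pan's sides, z up. The square open steel pan is 150 x 150 mm outside, walls 3 mm thick and rising 52 mm above this floor, so the rim is 123 mm above the bench when empty
- pan (a joint): how far the sprung pan has sunk, in m: 0 empty, 0.024 at its stop. It sinks about 5.4 mm per capsule (110 N/m); its pointer reaches the black mark band at 0.0125 and all three capsules are needed for that
- capsule1: drying capsule: aluminium rod with round ends and thin dark bands, 28 mm in diameter, 62 mm long, about 60 g. Origin: its centre; x along its length; smooth and slippery, rolls easily about x
- capsule2: drying capsule: aluminium rod with round ends and thin dark bands, 28 mm in diameter, 62 mm long, about 60 g. Origin: its centre; x along its length; smooth and slippery, rolls easily about x
- capsule3: drying capsule: aluminium rod with round ends and thin dark bands, 28 mm in diameter, 62 mm long, about 60 g. Origin: its centre; x along its length; smooth and slippery, rolls easily about x
- canister: yellow brass screw-top canister, 72 mm across, 94 mm tall; bystander, origin at its underside
- shade: white milk-glass lamp shade, 104 mm across, 92 mm tall; bystander, origin at its underside
- flashlight: short aluminium flashlight standing on its head, 44 mm across, 108 mm tall; bystander, origin at its underside
- loupe: stand loupe, 54 mm across, 56 mm tall; bystander, origin at its underside
- gauge_case: steel feeler-gauge case, 110 x 30 x 18 mm; bystander, origin at its underside
- cleat: bronze lens cleat shaped like a three-fingered claw, about 75 x 45 x 42 mm; bystander, origin at its underside
- brush: hand brush, 170 mm long, lying down; bystander, origin at its underside
Things that resemble listed ones, but are neither listed nor needed, are in the scene too. What is shaped like the capsule3 but orange or purple is not meant. What is shaped like the scoop but pink is not meant.

How it is judged:
On the way, in this order (a step that is already met when the one before it is completed fails the run):
1. a capsule is carried in the scoop, clear of the bench (((x of capsule1 in the frame of scoop between -0.062 and 0.062 m and y of capsule1 in the frame of scoop between -0.05 and 0.05 m and z of capsule1 in the frame of scoop between 0.005 and 0.06 m and height (world z) of capsule1 above 0.06 m) or (x of capsule2 in the frame of scoop between -0.062 and 0.062 m and y of capsule2 in the frame of scoop between -0.05 and 0.05 m and z of capsule2 in the frame of scoop between 0.005 and 0.06 m and height (world z) of capsule2 above 0.06 m) or (x of capsule3 in the frame of scoop between -0.062 and 0.062 m and y of capsule3 in the frame of scoop between -0.05 and 0.05 m and z of capsule3 in the frame of scoop between 0.005 and 0.06 m and height (world z) of capsule3 above 0.06 m))), for 0.2 s.
2. all three capsules are in the pan and it has sunk to the mark (x of capsule1 in the frame of pan_floor between -0.073 and 0.073 m and y of capsule1 in the frame of pan_floor between -0.073 and 0.073 m and z of capsule1 in the frame of pan_floor between 0 and 0.052 m and x of capsule2 in the frame of pan_floor between -0.073 and 0.073 m and y of capsule2 in the frame of pan_floor between -0.073 and 0.073 m and z of capsule2 in the frame of pan_floor between 0 and 0.052 m and x of capsule3 in the frame of pan_floor between -0.073 and 0.073 m and y of capsule3 in the frame of pan_floor between -0.073 and 0.073 m and z of capsule3 in the frame of pan_floor between 0 and 0.052 m and value of joint pan above 0.0125 m), for 0.3 s.
At the end, for the whole second after the job is handed in: All three capsules lie at rest inside the pan, the pan has sunk at least 12.5 mm (pointer in the mark band), and the scoop lies released, flat (within 0.08 rad, underside under 12 mm high) and right way up on the mat, with the middle of its length within 60 mm of the mat's centre (all of step 2 and linear speed of each of capsule1, capsule2, capsule3, scoop below 0.03 m/s and horizontal distance between scoop_mid and mat below 0.06 m and height (world z) of scoop below 0.012 m and angle between scoop's own z axis and vertical below 0.08 rad and contact force between scoop and scale below 0.1 N); the robot touches nothing.
It fails at once if the gripper or arm touches a capsule (contact force between any of capsule1, capsule2, capsule3 and the fingers above 0.3 N or contact force between any of capsule1, capsule2, capsule3 and the arm above 0.3 N).
It fails at once if a bystander is moved by more than 30 mm (distance of any of canister, shade, flashlight, loupe, gauge_case, cleat, brush from where it was at the start of the episode above 0.03 m).
It also fails if it takes over 51 s, if anything falls off the work surface, if the arm or the gripper's body presses on something with over 40 N, if the wrist force passes 120 N, or if a joint passes its speed limit or range.

## Working session

There is one attempt and no reset: what is moved stays moved. The work goes in short steps, Python scripts to look and compute and a shell command to move; the robot and the scene stay as the last step left them, time stands still between calls to the robot, and variables do not carry over. Pictures are saved under pics/ and viewed, at most 10 in all, crops included, and the job is handed in when it is done.

```bash
ls; mkdir -p pics; cat > h.py <<'E'
from station import ctrl
import numpy as np, cv2
def ray(c,u,v):
    x=(np.asarray(u,float)-c['cx'])/c['fx']; y=(np.asarray(v,float)-c['cy'])/c['fy']
    r=np.hypot(x,y); s=r.copy()
    for _ in range(20): s=r/(1+c['k1']*s*s)
    f=np.where(r>0,s/np.maximum(r,1e-9),1)
    return np.stack([x*f,y*f,np.ones_like(x)],-1)
def cloud(n,d):
    "world xyz per pixel"
    c=ctrl.get_calibration(n); E=np.array(c['extrinsics'])
    v,u=np.mgrid[:d.shape[0],:d.shape[1]]
    p=ray(c,u,v)*d[...,None]
    return (p-E[:3,3])@E[:3,:3]
def onplane(n,u,v,z):
    c=ctrl.get_calibration(n); E=np.array(c['extrinsics'])
    o=-E[:3,:3].T@E[:3,3]; w=ray(c,u,v)@E[:3,:3]
    return o+w*((z-o[2])/w[...,2])[...,None]
E
python3 - <<'E'
from h import *
for n in('top','side'):
    im,d=ctrl.get_image(n); cv2.imwrite(f'pics/{n}0.png',im[...,::-1]); np.save(f'{n}0d.npy',d); 
    c=ctrl.get_calibration(n); E=np.array(c['extrinsics']); print(n,(-E[:3,:3].T@E[:3,3]).round(3),E[2,:3].round(2),c['fx'],c['k1'],(d>0).mean())
print(ctrl.get_obs())
E
```

```text
pics
top [ 0.387 -0.014  1.3  ] [ 0.08  0.01 -1.  ] 470.02597528495295 0.00722425819527644 0.996078125
side [-0.121  0.53   1.012] [ 0.49 -0.45 -0.75] 408.6150047324135 -0.05066665952204974 0.996234375
{'t': 0.1, 'q': array([-1.34401094e+00,  5.33181203e-02,  1.61415413e+00,  5.66721715e-05,
        1.47603664e+00, -1.19023763e-01]), 'dq': array([-0.00179048, -0.00195602, -0.00184975,  0.00023638,  0.00089553,
       -0.0005689 ]), 'effort': array([ 3.11389640e-04, -3.94899452e+01, -3.71364605e+01, -8.02916747e-05,
        3.88686094e-03, -1.11772377e-05]), 'tool_pos': array([ 0.21172087, -0.58744029,  0.2301706 ]), 'tool_rot': array([-3.09286257e+00, -5.40155126e-01,  7.35741348e-05]), 'contact_force': array([-0.18918084,  0.13722377,  0.27949708]), 'wrist_torque': array([0.02038017, 0.00555596, 0.03919708]), 'grip_force': 0.0, 'opening': 0.08544754583949458}
```

View pics/top0.png

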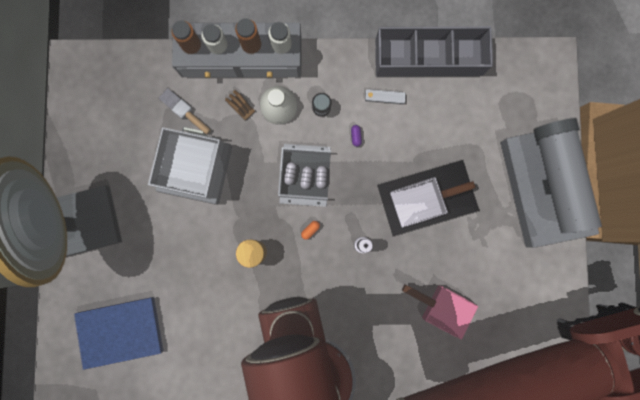

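View pics/side0.png

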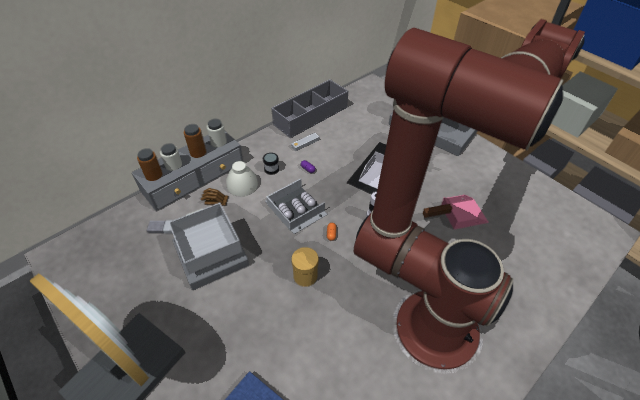

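```bash
python3 - <<'E'
from h import *
im=cv2.imread('pics/top0.png'); cv2.imwrite('pics/crop0.png',cv2.resize(im[125:245,140:490],None,fx=2.28,fy=2.28,interpolation=cv2.INTER_CUBIC))
P=cloud('top',np.load('top0d.npy')); np.save('P0.npy',P)
g=P[::8,::8]; 
hz=lambda r,c:P[r,c].round(3)
for r,c in [(175,290),(176,306),(176,321),(203,417),(190,460),(165,190),(110,100),(160,283),(175,281),(175,330),(148,305),(202,305)]: print(r,c,hz(r,c))
np.set_printoptions(linewidth=220)
print((P[140:210:3,276:338:2,2]*1000).astype(int))
E
```

```text
175 290 [0.551 0.059 0.031]
176 306 [0.548 0.015 0.032]
176 321 [ 0.548 -0.026  0.027]
203 417 [ 0.475 -0.289  0.008]
190 460 [ 0.505 -0.392  0.062]
165 190 [0.573 0.321 0.071]
110 100 [0.741 0.596 0.001]
160 283 [0.596 0.08  0.004]
175 281 [0.55  0.083 0.037]
175 330 [ 0.554 -0.051 -0.002]
148 305 [0.629 0.018 0.006]
202 305 [ 0.479  0.019 -0.   ]
[[ 3  3 -1 -4 -1  6  0  1  3 -5 -4  3  1  2  1  0  2  2 -7 -1  0 -1  0  3 -1  1  1  0  4  4  4]
 [ 1  2  0  1 -3 -2 -3 -2  0 -3  0 -4  0  0  4  2  0  2  0  0  0 -3  7  0  0  2  4  3  1  4  2]
 [-2  2 -2 -1  2  5  5  3  1  5  3  6  2  5  1  2  6  2  1  0  0  0  1  0 -1 -6  2  2  0  0 -1]
 [ 3  1  3 42 42 42 44 35 42 40 40 43 41 40 37 40  6 -1 -2  2  3  6  2  9  3  1  4  2  3 -1 -1]
 [-2  5  0 38 -1  0  3  0  0  5  6 11  9 11 11 14 17 18 22 24 26 34 33 32 33 39 42 43 -3  0  4]
 [ 2  3 -3 37  0 -1  1  1 -1  3  0  1  1  3  1 -2  1  6  0  2  0  0  1  1  0  2  0  0 -3 -4  1]
 [ 3  0  0 39  0  4  3  2  1  4  3 -4  1  5  0 -2 -1  0  0  2  3  0 -1  4  3  4  0  3  0  2 -1]
 [-1  5  2 33  1  0  0  1  0 -1  7  1 -3  0  2  0  3  2 -2  2  7  0  0 -3 -1 
[... 855 characters left out ...]
15 16 -1 -3 -1  0  4  4  4]
 [ 3 40 25  1  2  1 -1  2  0  1 -2  2 -1  3  3  0  5 -1  2  2  1  1  0 -1  6  0  2  3 -1  0  2]
 [ 0 41 16  3  1  0 -1  0  0  1  2 -1  0  3  2  4  0 -1  5  2 -2  1  1  3  3  0 -6 -2 -1  3  2]
 [-4 -1  4  1  8 11 18 25 27 35 37 41 44 40 37 41 41 36 44 42 40 40 -2  3  3 -1  0  0  0  5  0]
 [ 0 -2  3  3  6  3  1  6  0  2  0 -1 -2  3  4 -2  2  0  4  2  0  4  0  1  5  6  7  1  0  1  4]
 [ 4  3  4  0  2  6  0  2  2  2  3  2  0  4 -1  7  0  7  3  2  4  6  7  7  3  1  0  0  0 -1  3]
 [-2  1 -6 -3  2  0  0 -1  2  0  0  0  2  0  1  3  2  2  2  2  2 -1  4  0  4  1 -3 -3 -2  0  3]
 [-3  1 -1  3  5 -1  4  0 -7  1  1  2  2  1  0  0  1  1  0 -2  5  0  2  0  0  0  1  3  2  4 -1]]
```

View pics/crop0.png

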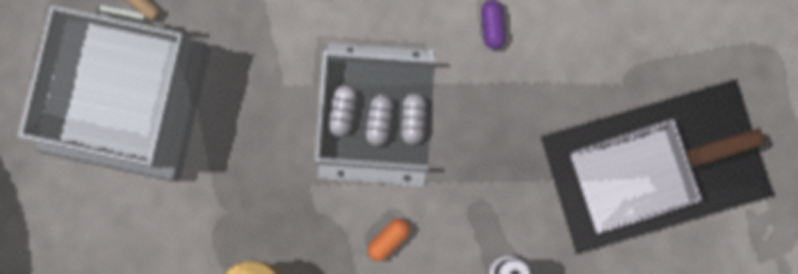

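```bash
python3 - <<'E'
from h import *
P=np.load('P0.npy'); np.set_printoptions(precision=4,suppress=True)
def sel(x0,x1,y0,y1,z0,z1):
    m=(P[...,0]>x0)&(P[...,0]<x1)&(P[...,1]>y0)&(P[...,1]<y1)&(P[...,2]>z0)&(P[...,2]<z1); return P[m]
def line(p):
    vx,vy,a,b=cv2.fitLine(p[:,:2].astype(np.float32),cv2.DIST_HUBER,0,.001,.001).ravel(); return np.array([a,b]),np.degrees(np.arctan2(vy,vx)),len(p)
print('fence box',cv2.minAreaRect(sel(.46,.65,-.08,.11,34,46)[:,:2].astype(np.float32)) if 0 else '')
q=sel(.46,.65,-.08,.11,.034,.047); print('fence rect',cv2.minAreaRect(q[:,:2].astype(np.float32)),len(q))
b=q[q[:,1]>.07]; print('back',line(b),b[:,:2].min(0),b[:,:2].max(0))
for n,s in(('hi',q[(q[:,0]>.6)]),('lo',q[q[:,0]<.495])): print(n,line(s),s[:,1].min(),s[:,1].max())
# capsules
m=((P[...,0]>.5)&(P[...,0]<.6)&(P[...,1]>-.06)&(P[...,1]<.075)&(P[...,2]>.012)&(P[...,2]<.034)).astype(np.uint8)
k,l,s,c=cv2.connectedComponentsWithStats(m,connectivity=4)
for i in range(1,k):
    if s[i,4]>30: 
        t=P[l==i]; print('caps',t[:,:2].mean(0),t[:,2].max(),line(t)[1],s[i,4],cv2.minAreaRect(t[:,:2].astype(np.float32)))
# scoop
h=sel(.4,.6,-.47,-.34,.05,.075); print('handle',line(h),h.min(0),h.max(0))
r=sel(.38,.6,-.38,-.2,.012,.05); print('bowlrim',cv2.minAreaRect(r[:,:2].astype(np.float32)),len(r))
f=sel(.38,.6,-.38,-.2,.0035,.012)
al=sel(.38,.6,-.47,-.2,.012,.075); print('all',cv2.minAreaRect(al[:,:2].astype(np.float32)))
# mat by darkness
im=cv2.imread('pics/top0.png'); mm=(im.max(2)<45).astype(np.uint8); mm[:150]=0;mm[245:]=0;mm[:,:370]=0;mm[:,490:]=0
u=np.argwhere(mm)[:,::-1]; box=cv2.boxPoints(cv2.minAreaRect(u.astype(np.float32))); print('mat px',box); w=onplane('top',box[:,0],box[:,1],.003);print(w,w.mean(0))
# pan rim
p=sel(.45,.75,.2,.45,.113,.135); print('pan',cv2.minAreaRect(p[:,:2].astype(np.float32)),len(p),p[:,2].mean())
p=sel(.6,.75,.2,.45,.09,.112); print('plate',p.mean(0),len(p))
for n,x0,x1,y0,y1 in(('all',.2,.9,-.2,.5),):
    m=((P[...,2]>.05)&(P[...,2]<.2)).astype(np.uint8); k,l,s,c=cv2.connectedComponentsWithStats(m)
    for i in range(1,k):
        if s[i,4]>25: t=P[l==i]; print('obj',c[i].round(),t.min(0),t.max(0))
E
```

```text
fence box 
fence rect ((0.5544729828834534, 0.02025444060564041), (0.1330895572900772, 0.13281267881393433), 85.80290985107422) 254
back (array([0.5565, 0.0839], dtype=float32), np.float32(-3.888687), 95) [0.4923 0.0715] [0.6231 0.0906]
hi (array([ 0.6164, -0.0057], dtype=float32), np.float32(85.764465), 103) -0.050001247460412776 0.08291476507294285
lo (array([0.4898, 0.0205], dtype=float32), np.float32(86.330124), 72) -0.041320628131656975 0.08829061587008546
caps [0.5555 0.0591] 0.03342893690377215 -9.090658 199 ((0.5561668872833252, 0.05960161238908768), (0.02738904021680355, 0.06019291281700134), 81.29100036621094)
caps [ 0.5454 -0.026 ] 0.0336127256479954 -2.0053124 206 ((0.5465599298477173, -0.025635335594415665), (0.027532264590263367, 0.06119503453373909), 89.85433197021484)
caps [0.5443 0.0154] 0.03343401867328228 -9.80708 205 ((0.5449405312538147, 0.015670035034418106), (0.027706611901521683, 0.059383418411016464), 80.57069396972656)
handle (array([ 0.5059, -0.3855], dtype=float32), np.float32(-71.44596), 261) [ 0.4476 -0.4317  0.0512] [ 0.5269 -0.3422  0.0681]
bowlrim ((0
[... 700 characters left out ...]
5 -0.4803  0.05  ] [ 0.9466 -0.1796  0.0878]
obj [277. 102.] [0.7056 0.0497 0.05  ] [0.7889 0.1338 0.0983]
obj [321. 102.] [ 0.7182 -0.0531  0.0505] [ 0.7709 -0.0018  0.0631]
obj [558. 182.] [ 0.3548 -0.753   0.05  ] [ 0.6727 -0.5215  0.1847]
obj [186. 162.] [0.4834 0.2331 0.0579] [0.6657 0.4112 0.1289]
obj [ 53. 223.] [0.2834 0.6055 0.0503] [0.5652 0.6788 0.2   ]
obj [458. 190.] [ 0.4847 -0.4317  0.0512] [ 0.5269 -0.3422  0.0681]
obj [364. 245.] [ 0.3438 -0.1525  0.0508] [ 0.3773 -0.1184  0.1165]
obj [250. 253.] [0.3068 0.1231 0.0545] [0.3756 0.1934 0.1035]
obj [419. 296.] [ 0.1971 -0.3206  0.0501] [ 0.2569 -0.2373  0.0672]
obj [336. 383.] [-0.0042 -0.0694  0.0504] [ 0.0444 -0.051   0.1939]
```

```bash
python3 - <<'E'
from h import *
P=np.load('P0.npy'); np.set_printoptions(precision=4,suppress=True)
im=cv2.imread('pics/top0.png').astype(int); B,G,R=[im[...,i] for i in range(3)]
m=((R-B)>25)&(P[...,1]<-.3)&(P[...,1]>-.46)&(P[...,0]>.45)&(P[...,0]<.58)
v,u=np.nonzero(m); w=onplane('top',u.astype(float),v.astype(float),.061)[:,:2]
print('handle brown',len(w),cv2.minAreaRect(w.astype(np.float32)),cv2.fitLine(w.astype(np.float32),cv2.DIST_HUBER,0,.001,.001).ravel())
t=P[m&(P[...,2]>.04)];print('depth',np.median(t[:,2]),t.mean(0))
c=np.array([[378.2,184.2],[463.7,161],[479,210.5],[393.5,235.5]]);w=onplane('top',c[:,0],c[:,1],.003);print('mat',w,w.mean(0),np.linalg.norm(w-np.roll(w,1,0),axis=1))
# bowl floor: bright
m=(im.min(2)>120)&(P[...,1]<-.2)&(P[...,1]>-.38)&(P[...,0]>.4)&(P[...,0]<.56)
v,u=np.nonzero(m); w=onplane('top',u.astype(float),v.astype(float),.0055)[:,:2]; print('floor',len(w),cv2.minAreaRect(w.astype(np.float32)))
# pan rim median lines
m=(P[...,2]>.114)&(P[...,2]<.13)&(P[...,0]>.45)&(P[...,0]<.7)&(P[...,1]>.22)&(P[...,1]<.43)
p=P[m][:,:2]; 
for a in(76,77.5,79):
    a=np.radians(a); d=np.array([np.cos(a),np.sin(a)]);n=np.array([d[1],-d[0]])
    for e in(d,n): s=np.sort(p@e); print(np.degrees(a),s[[3,10,20]],s[[-20,-10,-4]])
E
```

```text
handle brown 214 ((0.5074587464332581, -0.3868270218372345), (0.01740824058651924, 0.08718761801719666), 16.499608993530273) [ 0.2889 -0.9573  0.5076 -0.3872]
depth 0.06159839703529281 [ 0.5075 -0.387   0.0616]
mat [[ 0.5276 -0.1841  0.003 ]
 [ 0.5915 -0.422   0.003 ]
 [ 0.4538 -0.4601  0.003 ]
 [ 0.3858 -0.2241  0.003 ]] [ 0.4897 -0.3226  0.003 ] [0.1473 0.2463 0.1429 0.2456]
floor 2025 ((0.47946444153785706, -0.28961116075515747), (0.17950938642024994, 0.15756197273731232), 89.83924865722656)
76.0 [0.375  0.3755 0.3759] [0.5262 0.5273 0.5281]
76.0 [0.4016 0.4023 0.403 ] [0.5521 0.5528 0.5539]
77.5 [0.3631 0.3635 0.3637] [0.5131 0.5139 0.5143]
77.5 [0.4142 0.4145 0.4148] [0.5633 0.5638 0.5643]
79.0 [0.3493 0.3497 0.35  ] [0.5003 0.501  0.502 ]
79.0 [0.4244 0.4253 0.426 ] [0.575  0.5759 0.5767]
```

```bash
python3 -m crank '0.045 0.031 0 0.076;0.045 0.031 0 0.076;0.045 0.031 0 0.076;0.045 0.031 0 0.076;0.045 0.031 0 0.076' 100 60; python3 -m crank '0.045 0.031 0 0.076;0.045 0.031 0 0.076;0.045 0.031 0 0.076;0.045 0.031 0 0.076;0.045 0.031 0 0.076'; python3 -m crank '0.045 0.031 0 0.076;0.045 0.031 0 0.076;0.045 0.031 0 0.076;0 0 0 0;0 0 0 0'
```

```text
t: 0.52
tool_pos: [0.3251, -0.5094, 0.2306]
tool_rot: [-2.794, -1.434, -0.0]
contact_force: [0.2, 0.2, 0.1]
opening: 0.0851
grip_force: 0.0
t: 0.93
tool_pos: [0.4377, -0.4318, 0.2307]
tool_rot: [-2.249, -2.193, -0.0]
contact_force: [0.7, -0.0, -0.1]
opening: 0.0852
grip_force: 0.0
t: 1.35
tool_pos: [0.5049, -0.3855, 0.2305]
tool_rot: [-1.828, -2.553, 0.0]
contact_force: [0.5, 0.7, 0.0]
opening: 0.0855
grip_force: 0.0
```

```bash
python3 -m crank '0.005 -0.003 -0.08 -0.023;0 0 -0.08 0;0 0 -0.08 0;0 0 -0.08 0;0 0 -0.05 0'; python3 -m crank '0 0 -0.033 0;0 0 0 0;0 0 0 0;0 0 0 0;0 0 0 0' 0 110; python3 -m crank '0 0 0 0;0 0 0 0;0 0 0 0;0 0 0 0;0 0 0 0'
```

```text
t: 1.77
tool_pos: [0.5035, -0.3868, 0.0411]
tool_rot: [-1.876, -2.512, -0.001]
contact_force: [0.1, 0.5, -0.3]
opening: 0.0853
grip_force: 0.0
t: 2.18
tool_pos: [0.5078, -0.3896, 0.0324]
tool_rot: [1.875, 2.516, -0.001]
contact_force: [0.5, -0.0, 0.7]
opening: 0.0255
grip_force: 0.0
t: 2.6
tool_pos: [0.5081, -0.3896, 0.0326]
tool_rot: [1.874, 2.516, -0.002]
contact_force: [-1.0, -0.3, 6.5]
opening: 0.0183
grip_force: 107.8
```

```bash
python3 -m crank '0 0 0.03 0;0 0 0.03 0;0.011 0.055 0 -0.046;0.011 0.055 0 -0.046;0.011 0.055 0 -0.046'; python3 -m crank '0.011 0.055 0 -0.046;0.011 0.055 0 -0.046;0 0 0 0;0 0 0 0;0 0 0 0';  cat > sc.py <<'E'
# scoop pitch & lip from top depth, given TCP
from h import *
import sys
np.set_printoptions(precision=4,suppress=True)
im,d=ctrl.get_image('top'); cv2.imwrite(f'pics/{sys.argv[1]}.png',im[...,::-1]); P=cloud('top',d); np.save('Pc.npy',P)
o=ctrl.get_obs(); t=o['tool_pos']; r=o['tool_rot']; a=2*np.arctan2(r[1],r[0]); a=a if np.sin(a)>0 else a+np.pi
h=np.array([np.cos(a),np.sin(a)]); l=np.array([h[1],-h[0]])
Q=P[...,:2]-t[:2]; X=Q@h; Y=Q@l; Z=P[...,2]
print('tcp',t,'heading',np.degrees(a),'F',o['contact_force'],'grip',o['grip_force'],o['opening'],'t',o['t'])
for y0,y1 in((-.05,-.02),(-.02,.02),(.02,.05)):
    print('floorZ',[round(float(np.median(Z[(abs(X-x)<.006)&(Y>y0)&(Y<y1)]))*1000,1) for x in np.arange(.07,.2,.01)])
E
python3 sc.py s1
```

```text
t: 3.02
tool_pos: [0.5238, -0.3051, 0.0615]
tool_rot: [2.142, 2.296, 0.0]
contact_force: [0.7, 1.1, -3.1]
opening: 0.0184
grip_force: 107.8
t: 3.43
tool_pos: [0.5346, -0.2508, 0.0607]
tool_rot: [2.296, 2.142, -0.0]
contact_force: [0.3, 0.5, -2.9]
opening: 0.0185
grip_force: 107.8
tcp [ 0.5345 -0.2513  0.0606] heading 85.97515759125982 F [-0.3399  0.4111 -2.7448] grip 107.78192639350891 0.01853972959793594 t 3.4833
floorZ [405.4, 385.7, 37.9, 34.7, 33.1, 34.0, 34.2, 34.0, 34.4, 34.5, 1.3, 1.1, 1.1]
floorZ [345.6, 34.5, 34.4, 34.3, 34.4, 34.5, 34.8, 35.0, 33.6, 33.6, 2.2, 1.0, 0.5]
floorZ [34.6, 34.9, 34.9, 35.3, 35.3, 34.0, 33.9, 35.7, 34.1, 33.8, 1.1, 0.4, 0.1]
```

```bash
python3 -m crank '0.001 0 -0.03 0;0 0 -0.02 0;0 0 -0.012 0;0 0 0 0;0 0 0 0'; python3 -m crank '0.002 0.02 0 0;0.002 0.02 0 0;0.002 0.02 0 0;0.002 0.02 0 0;0.002 0.02 0 0';python3 -m crank '0.002 0.02 0 0;0.002 0.02 0 0;0.001 0.02 0 0;0.001 0.02 0 0;0.001 0.02 0 0';python3 sc.py s2
```

```text
t: 3.9
tool_pos: [0.5352, -0.2528, 0.0311]
tool_rot: [2.298, 2.14, -0.002]
contact_force: [-3.9, -1.5, 8.1]
opening: 0.0186
grip_force: 110.1
t: 4.32
tool_pos: [0.5398, -0.2006, 0.0287]
tool_rot: [2.299, 2.14, -0.001]
contact_force: [0.2, -2.1, -0.3]
opening: 0.018
grip_force: 108.5
t: 4.73
tool_pos: [0.5433, -0.1494, 0.0287]
tool_rot: [-2.298, -2.142, 0.0]
contact_force: [0.5, -1.4, 0.3]
opening: 0.0185
grip_force: 108.7
tcp [ 0.5433 -0.1476  0.0286] heading -273.98240946271136 F [ 1.7437  1.0344 -0.1722] grip 108.79625916481018 0.018675017333996284 t 4.7833
floorZ [330.8, 3.3, 4.8, 5.4, 5.4, 5.3, 6.0, 5.4, 7.5, 24.2, 5.1, 16.8, 23.8]
floorZ [4.6, 4.3, 5.1, 5.0, 5.2, 5.1, 5.6, 5.1, 27.1, 32.9, 30.2, 25.2, 27.5]
floorZ [5.2, 4.9, 5.7, 4.7, 5.4, 5.5, 5.8, 5.4, 5.6, 7.2, 1.7, 1.6, 2.2]
```

```bash
python3 -m crank '0.001 0.02 0 0;0.002 0.02 0 0;0.001 0.02 0 0;0.001 0.02 0 0;0.002 0.02 0 0';python3 -m crank '0 0.008 0 0;0 0.006 0 0;0 0.004 0 0;0 0 0 0;0 0 0 0';python3 sc.py s3
python3 -c "
import cv2;im=cv2.imread('pics/s3.png');cv2.imwrite('pics/s3c.png',cv2.resize(im[135:235,240:360],None,fx=5,fy=5,interpolation=cv2.INTER_CUBIC))"
```

```text
t: 5.2
tool_pos: [0.5474, -0.1022, 0.0298]
tool_rot: [2.292, 2.14, -0.006]
contact_force: [1.1, -5.2, -5.7]
opening: 0.0184
grip_force: 107.7
t: 5.62
tool_pos: [0.5468, -0.0908, 0.0286]
tool_rot: [-2.298, -2.141, -0.002]
contact_force: [0.4, 1.6, -1.2]
opening: 0.0183
grip_force: 108.5
tcp [ 0.5468 -0.0908  0.0286] heading -274.0544502280295 F [-0.077   0.167  -1.0743] grip 108.54602336883545 0.018583351800113782 t 5.6667
floorZ [380.5, 4.4, 5.7, 22.8, 10.3, 26.7, 28.2, 8.5, 8.5, 7.8, 9.1, 8.5, 1.0]
floorZ [5.3, 4.4, 28.1, 31.5, 27.3, 29.8, 31.6, 24.5, 30.0, 33.5, 29.9, 4.5, 0.9]
floorZ [5.7, 5.5, 6.1, 5.8, 6.1, 6.4, 6.6, 6.7, 7.4, 6.1, 6.9, 2.8, 0.6]
```

View pics/s3c.png

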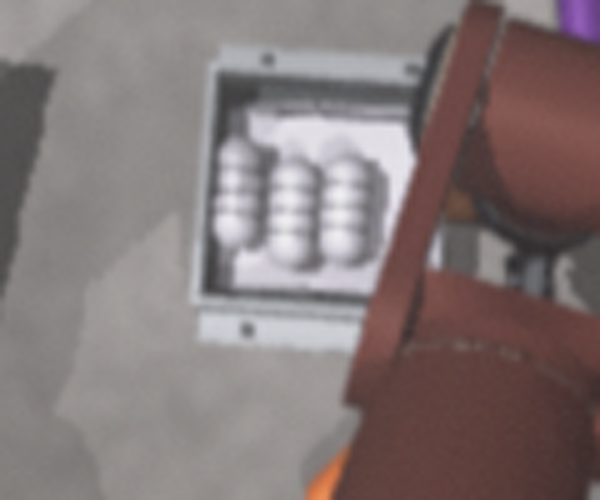

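```bash
python3 -m crank '0 0.006 0 0;0 0.005 0 0;0 0.004 0 0;0 0.002 0 0;0 0 0 0';python3 sc.py s4
python3 -c "
import cv2;im=cv2.imread('pics/s4.png');cv2.imwrite('pics/s4c.png',cv2.resize(im[135:235,240:360],None,fx=5,fy=5,interpolation=cv2.INTER_CUBIC))"
```

```text
t: 6.08
tool_pos: [0.5467, -0.084, 0.0288]
tool_rot: [2.297, 2.141, -0.003]
contact_force: [-1.2, -6.2, -0.6]
opening: 0.0186
grip_force: 108.5
tcp [ 0.5467 -0.084   0.0289] heading 85.96534210949987 F [-0.2301 -6.2394 -0.5729] grip 108.55013251304626 0.018148824197127992 t 6.1333
floorZ [381.4, 7.8, 25.1, 15.2, 8.4, 28.9, 28.4, 7.0, 7.5, 8.9, 26.8, 1.1, 1.0]
floorZ [314.2, 8.7, 30.7, 29.5, 25.6, 31.3, 30.0, 26.6, 32.4, 30.4, 35.0, 1.1, 1.2]
floorZ [3.8, 4.7, 5.8, 5.9, 5.4, 5.5, 6.0, 5.7, 7.5, 6.2, 24.6, 1.8, 0.5]
```

View pics/s4c.png

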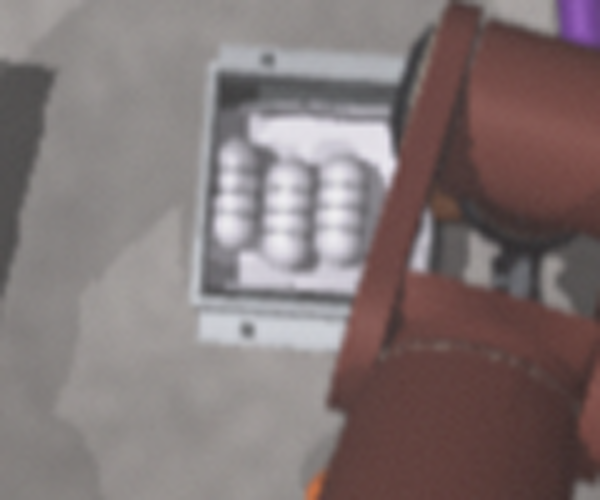

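```bash
python3 - <<'E'
from h import *
np.set_printoptions(precision=4,suppress=True,linewidth=200)
P=np.load('Pc.npy')
m=((P[...,0]>.5)&(P[...,0]<.6)&(P[...,1]>-.06)&(P[...,1]<.115)&(P[...,2]>.015)&(P[...,2]<.037)).astype(np.uint8)
k,l,s,c=cv2.connectedComponentsWithStats(m,connectivity=4)
for i in range(1,k):
    if s[i,4]>30:
        t=P[l==i]; print(c[i],t[:,:2].mean(0),s[i,4],np.percentile(t[:,2],[50,80,90])*1000)
print((P[188:196,280:306,2]*1000).round().astype(int)); print(P[190,286:300,1])
print((P[156:163,280:306,2]*1000).round().astype(int))
E
```

```text
[296.8214 175.8182] [0.5486 0.0403] 627 [29.5253 32.4291 33.9633]
[[  29   10    4    6    2    6    5    7    3    4    8    7    7    2    8   24   26   23   27   21    7    2   11    6    7    3]
 [  29    6    6    9   11    3    7    7    7    5    4    7    6    7    8    8    3    8    7    5 1300    4    4    2    6    9]
 [  27    5    9    5    7    3    3    6    4    8    0 1300    7    8    5    6    7    6    7    4    3    9    2    8    6    3]
 [  25   10    8    7   12    7    6   10    8    5    2   11    1    4    3    7    5    6    4    4    7    3    4    2    6    8]
 [  25    6    8    5   15   14   24   20   21   29   23   31   33   31   33   36   39   45   41   40   38   40   42   37    7    2]
 [  20   -1    0   -5    1   -2    3    4    2    7    4    5   12    7   10   12   15   15   15   19   20   27   29   33   35   26]
 [  16    0   -1    4   -1    4    0    5    3    1    1   -1    4    5    4   -2    1   -1   -2    2    1    6    1    3    2    1]
 [  37   41   44   39   44   38   43   40   41   43    5    3    4    4    1   -3    5    6    2    6   -5    6   -3    3    0   -1]]
[ 0.0714  0.0685  0.0658  0.0628  0.0605 -0.014   0.0546  0.0518  0.0491  0.0464  0.0435  0.0408  0.038   0.0353]
[[-4 44 39 10  0  1  2 -6 -2  2  0  6 28 24 28 33 34 40 43 35 40 41 38 40 36 -1]
 [ 3 41 41 13  5  5 16 17 16 15 19 19 18 18 19 18 24 27 25 27 26 27 29 26 31 34]
 [ 0 42 42  8  2  2  7  6  2  4  7  4  4  6  7  7  7  8  9 10  9  9 12 17 19 12]
 [ 4 39 36  8  3  7  4  3  5  6  6  4  3  4  8  2  7  6  4  5  6  8  0  4  3  5]
 [ 0 39 41  6 -1  6  6  5  6  7  8  6  3  0 -1  2  4  6  9  4  1  5  4  7  4  5]
 [-4 37 35  5  7  1  5  8  3  8  3  4  8  7  8  6  9  3  2  7  4  7  6  3  1  4]
 [ 7 41 30  4 11  8  1  5  4  5  6  6  5  7  0  3  5  7  5  1  8  3  3  6  1  4]]
```

```bash
python3 -m crank '0 -0.002 0 0;0 0 -0.004 0;0 0 -0.004 0;0 0 -0.004 0;0 0 -0.004 0' - 50; python3 -m crank '0 0 0 0;0 0 0 0;0 0 0 0;0 0 0 0;0 0 0 0' - 115;python3 sc.py s5
```

```text
t: 6.55
tool_pos: [0.5477, -0.0856, 0.027]
tool_rot: [-2.296, -2.144, 0.005]
contact_force: [-23.8, -6.2, 44.1]
opening: 0.0188
grip_force: 115.5
t: 6.97
tool_pos: [0.5476, -0.0857, 0.027]
tool_rot: [-2.296, -2.144, 0.005]
contact_force: [-19.1, -5.7, 36.0]
opening: 0.0183
grip_force: 114.4
tcp [ 0.5476 -0.0857  0.027 ] heading -273.9437616645712 F [-18.1167  -6.1846  34.5794] grip 114.36669588088989 0.01819982524793698 t 7.0167
floorZ [379.6, 28.9, 8.0, 28.6, 31.3, 9.5, 11.7, 12.3, 9.6, 8.4, 20.0, 0.6, 1.7]
floorZ [34.2, 31.7, 26.6, 30.9, 32.2, 27.3, 33.9, 35.0, 11.9, 8.0, 25.5, 0.8, 0.6]
floorZ [6.4, 6.5, 5.7, 6.2, 7.0, 8.7, 9.8, 10.3, 8.3, 8.3, 19.5, 0.5, 0.5]
```

```bash
python3 -m crank '0 0 0.01 0;0 0 0.02 0;0 0 0.03 0;0 0 0.03 0;0 0 0.03 0';python3 -m crank '0 0 0.02 0;0 0 0.01 0;0 0 0 0;0 0 0 0;0 0 0 0'; python3 sc.py s6
```

```text
t: 7.43
tool_pos: [0.5451, -0.0833, 0.0795]
tool_rot: [-2.295, -2.139, 0.003]
contact_force: [0.5, 0.6, -3.3]
opening: 0.018
grip_force: 112.9
t: 7.85
tool_pos: [0.5459, -0.0836, 0.0944]
tool_rot: [-2.297, -2.14, 0.002]
contact_force: [-0.2, 1.5, -3.3]
opening: 0.0182
grip_force: 112.9
tcp [ 0.5459 -0.0836  0.0944] heading -274.0311400732036 F [-0.7948  0.0023 -3.587 ] grip 112.9464340209961 0.01833996836731472 t 7.9
floorZ [436.2, 94.3, 94.7, 86.6, 72.3, 73.0, 72.5, 71.6, 72.4, 72.2, 72.1, 0.7, 1.1]
floorZ [96.2, 92.9, 98.1, 94.3, 95.1, 98.2, 94.0, 72.0, 72.2, 72.9, 71.0, 0.3, 0.8]
floorZ [71.2, 70.7, 72.1, 71.2, 72.6, 75.6, 73.6, 72.3, 71.7, 72.4, 69.8, 0.7, 0.7]
```

```bash
python3 -m crank '0 0.01 0.03 -0.02;-0.003 0.02 0.03 -0.02;-0.003 0.03 0.03 -0.02;-0.003 0.035 0.03 -0.02;-0.003 0.035 0.03 -0.014';python3 -m crank '-0.003 0.04 0 0;-0.003 0.04 0 0;-0.003 0.04 0 0;-0.003 0.04 0 0;-0.003 0.04 0 0';python3 -m crank '-0.003 0.04 0 0;-0.002 0.03 0 0;-0.002 0.02 0 0;0 0 0 0;0 0 0 0'; python3 sc.py s7
python3 -c "
import cv2;im=cv2.imread('pics/s7.png');cv2.imwrite('pics/s7c.png',cv2.resize(im[110:230,130:330],None,fx=4,fy=4,interpolation=cv2.INTER_CUBIC))"
```

```text
t: 8.32
tool_pos: [0.54, -0.0184, 0.1702]
tool_rot: [-2.451, -1.963, 0.002]
contact_force: [-0.6, -0.9, -3.5]
opening: 0.0182
grip_force: 113.0
t: 8.73
tool_pos: [0.5324, 0.082, 0.1696]
tool_rot: [-2.449, -1.966, 0.003]
contact_force: [-0.1, 1.1, -4.1]
opening: 0.0181
grip_force: 113.0
t: 9.15
tool_pos: [0.5294, 0.1259, 0.1701]
tool_rot: [-2.449, -1.967, 0.002]
contact_force: [-0.2, 0.2, -4.9]
opening: 0.0179
grip_force: 113.0
tcp [0.5296 0.1255 0.1703] heading -282.4994981561229 F [ 0.7781 -0.6045 -3.9269] grip 113.02059173583984 0.01805288659786045 t 9.2
floorZ [145.1, 147.5, 3.5, 0.3, 2.9, nan, 165.8, 149.0, 148.3, 148.3, 147.4, 73.2, 72.2]
floorZ [1.2, nan, nan, nan, nan, nan, 176.4, 173.6, 149.7, 148.3, 147.8, nan, 72.7]
floorZ [nan, nan, nan, nan, nan, nan, nan, nan, 148.7, 148.1, 146.4, nan, 71.0]
  return _methods._mean(a, axis=axis, dtype=dtype,
  ret = ret.dtype.type(ret / rcount)
```

View pics/s7c.png

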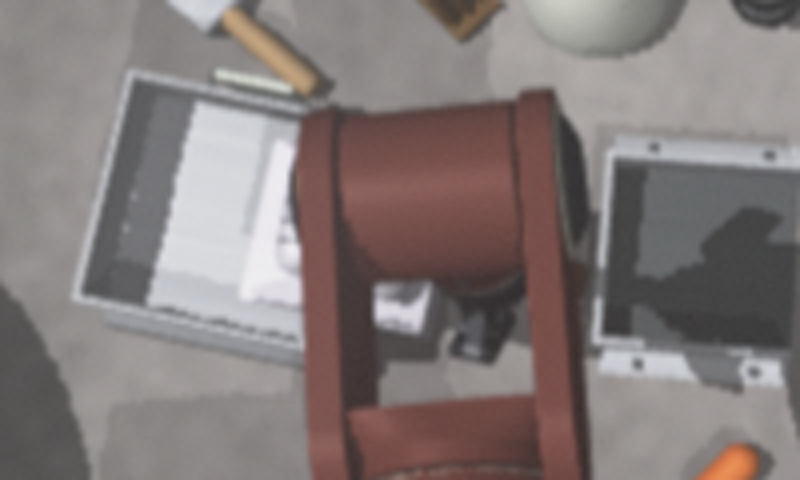

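```bash
python3 -m crank '0 0 0 0;0 0 0 0;0 0 0 0;0 0 0 0;0 0 0 0' - 20; python3 sc.py s8 2>/dev/null
```

```text
t: 9.62
tool_pos: [0.5299, 0.1257, 0.1709]
tool_rot: [2.45, 1.966, 0.0]
contact_force: [-0.1, 0.1, -3.8]
opening: 0.0181
grip_force: 113.0
tcp [0.5299 0.1258 0.1709] heading 77.48028005566995 F [-0.8958  0.6225 -3.3694] grip 113.0017626285553 0.017853863265244907 t 9.6667
floorZ [145.6, 148.1, -0.5, -0.5, 1.8, nan, 152.6, 150.8, 149.0, 149.0, 149.8, 71.8, 70.9]
floorZ [1.9, nan, nan, nan, nan, nan, 176.7, 173.5, 150.6, 148.6, 148.6, nan, 72.3]
floorZ [nan, nan, nan, nan, nan, nan, nan, nan, 149.3, 148.7, 147.4, nan, 71.4]
```

```bash
python3 -m crank '0 0 0 0;0 0 0 0;0 0 0 0;0 0 0 0;0 0 0 0' 1 20
```

```text
t: 10.08
tool_pos: [0.5298, 0.1261, 0.1707]
tool_rot: [-2.45, -1.966, 0.0]
contact_force: [-0.5, 0.3, -3.9]
opening: 0.0186
grip_force: 112.9
```

```bash
for i in 1; do python3 -m crank '0 0 0 0;0 0 0 0;0 0 0 0;0 0 0 0;0 0 0 0' 21.5 110; python3 - <<'E'
from station import ctrl
o=ctrl.get_obs();print(o['opening'],o['grip_force'],o['wrist_torque'])
E
done
```

```text
t: 10.5
tool_pos: [0.5298, 0.126, 0.1708]
tool_rot: [2.45, 1.966, 0.0]
contact_force: [-0.0, 0.5, -3.3]
opening: 0.0186
grip_force: 83.0
0.01861263270313904 82.98206448554993 [-0.36263219  0.0349173  -0.01697385]
```

```bash
python3 -m crank '0 0 0 0;0 0 0 0;0 0 0 0;0 0 0 0;0 0 0 0' 22 110; python3 sc.py s9 2>/dev/null
```

```text
t: 10.92
tool_pos: [0.5298, 0.126, 0.1708]
tool_rot: [2.45, 1.966, 0.0]
contact_force: [-0.1, -0.5, -4.3]
opening: 0.0189
grip_force: 61.5
tcp [0.5298 0.126  0.1708] heading -282.4970324114054 F [ 1.2458 -0.7208 -4.6539] grip 61.50628924369812 0.01899125507013189 t 10.9667
floorZ [145.2, 147.9, 1.3, 1.8, -0.4, nan, 166.5, 149.1, 148.4, 148.5, 147.5, 70.5, 72.0]
floorZ [3.1, nan, nan, nan, nan, nan, 174.4, 172.7, 148.8, 148.4, 147.3, nan, 72.2]
floorZ [nan, nan, nan, nan, nan, nan, nan, nan, 149.8, 148.9, 146.9, nan, 72.2]
```

Force falls about 4.3 N per 0.1 %; continuing in steps.

```bash
python3 -m crank '0 0 0 0;0 0 0 0;0 0 0 0;0 0 0 0;0 0 0 0' 22.5 110; python3 sc.py s10 2>/dev/null
```

```text
t: 11.38
tool_pos: [0.5298, 0.126, 0.1708]
tool_rot: [2.45, 1.966, 0.0]
contact_force: [0.5, 0.1, -4.6]
opening: 0.0193
grip_force: 39.8
tcp [0.5298 0.126  0.1708] heading -282.49962553302663 F [-0.6718 -0.1096 -3.4216] grip 39.810848236083984 0.019268103984187487 t 11.4333
floorZ [145.0, 145.7, 0.6, -0.8, -0.8, nan, 166.0, 148.9, 147.5, 147.4, 146.7, 72.0, 71.7]
floorZ [1.0, nan, nan, nan, nan, nan, 175.0, 171.5, 148.2, 148.1, 147.6, nan, 72.1]
floorZ [nan, nan, nan, nan, nan, nan, nan, nan, 149.3, 147.3, 146.2, nan, 72.1]
```

```bash
python3 -m crank '0 0 0 0;0 0 0 0;0 0 0 0;0 0 0 0;0 0 0 0' 22.8 110; python3 sc.py s11 2>/dev/null
```

```text
t: 11.85
tool_pos: [0.5298, 0.126, 0.1708]
tool_rot: [-2.45, -1.966, 0.0]
contact_force: [0.8, -0.4, -3.3]
opening: 0.0196
grip_force: 26.7
tcp [0.5299 0.126  0.1708] heading 77.50227031032549 F [ 0.4373  0.2889 -3.602 ] grip 26.723556518554688 0.01941287642262763 t 11.9
floorZ [143.2, 146.6, 0.0, 0.6, 1.7, nan, 166.7, 148.7, 148.3, 147.1, 147.1, 72.6, 72.4]
floorZ [0.8, nan, nan, nan, nan, nan, 175.2, 172.0, 147.3, 147.7, 146.7, nan, 73.1]
floorZ [nan, nan, nan, nan, nan, nan, nan, nan, 148.5, 147.3, 146.1, nan, 71.4]
```

```bash
python3 -m crank '0 0 0 0;0 0 0 0;0 0 0 0;0 0 0 0;0 0 0 0' 23 110; python3 sc.py s12 2>/dev/null
```

```text
t: 12.32
tool_pos: [0.53, 0.1261, 0.1711]
tool_rot: [2.45, 1.966, 0.001]
contact_force: [-1.0, 0.4, -2.5]
opening: 0.0199
grip_force: 18.0
tcp [0.53   0.1261 0.1711] heading 77.50580443466787 F [-0.4111 -0.3796 -3.0396] grip 17.91822999715805 0.0199063102871515 t 12.3667
floorZ [128.7, 126.0, 124.1, -0.2, -0.2, nan, nan, 130.2, 136.0, 135.4, 61.9, 64.9, 63.0]
floorZ [469.9, nan, nan, nan, nan, nan, nan, 138.0, 139.2, 137.0, 103.0, 102.8, 100.1]
floorZ [nan, nan, nan, nan, nan, nan, nan, nan, nan, nan, 96.5, 64.3, 61.4]
```

```bash
python3 -m crank '0 0 0 0;0 0 0 0;0 0 0 0;0 0 0 0;0 0 0 0'; python3 sc.py s13 2>/dev/null; python3 - <<'E'
from h import *
im,_=ctrl.get_image('side'); im=im[...,::-1]
t=cv2.imread('pics/s13.png')
a=cv2.resize(t[115:215,140:300],(640,400),interpolation=cv2.INTER_CUBIC); 
cv2.imwrite('pics/c13.png',a); cv2.imwrite('pics/side13.png',im)
b=cv2.resize(im[170:295,130:330],(480,300),interpolation=cv2.INTER_CUBIC); a=cv2.resize(a,(480,300)); cv2.imwrite('pics/c13.png',np.vstack([a,b]))
E
```

```text
t: 12.78
tool_pos: [0.5299, 0.126, 0.1709]
tool_rot: [2.45, 1.966, 0.0]
contact_force: [0.5, -0.1, -2.7]
opening: 0.02
grip_force: 18.0
tcp [0.5299 0.126  0.1709] heading 77.5016257864476 F [ 0.1579  0.1287 -2.4321] grip 17.967409193515778 0.019287703418701937 t 12.8333
floorZ [127.0, 123.7, 122.5, -0.2, 1.1, nan, nan, 111.7, 109.6, 58.2, 56.0, 73.1, 77.2]
floorZ [470.9, nan, nan, nan, nan, nan, nan, nan, 108.7, 56.6, 63.6, 80.5, 82.3]
floorZ [nan, nan, nan, nan, nan, nan, nan, nan, nan, nan, nan, 56.3, 55.9]
```

View pics/c13.png

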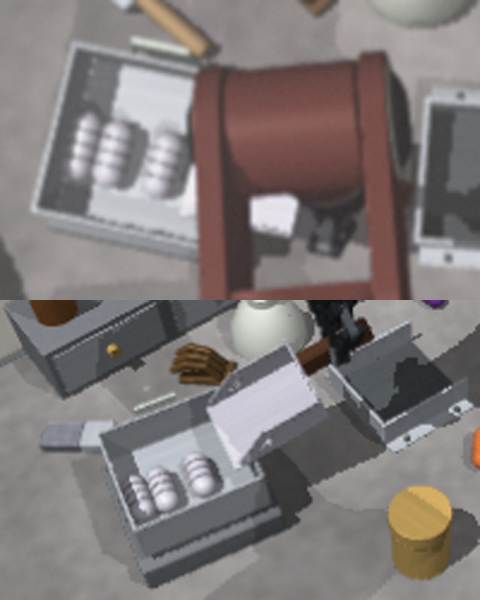

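```bash
python3 -m crank '0 0 0 0;0 0 0 0;0 0 0.03 0;0 0 0.04 0;0 0 0.04 0' 0 110; python3 -m crank '0 0 0.04 0;0 -0.02 0.01 0;0 -0.04 0 0;-0.003 -0.065 0 0.02;-0.003 -0.065 0 0.02'; python3 -m crank '-0.003 -0.065 0 0.02;-0.003 -0.065 0 0.02;-0.003 -0.065 0 0.02;-0.003 -0.065 0 0.02;-0.003 -0.065 0 0.02'; python3 -m crank '-0.003 -0.065 0 0.025;-0.003 -0.065 0 0.025;-0.003 -0.065 0 0.025;-0.003 -0.065 0 0.025;-0.003 -0.065 0 0.025'; python3 -m crank '-0.003 -0.065 0 0.02;-0.003 -0.065 0 0.02;-0.003 -0.04 0 0.02;0 0 0 0;0 0 0 0'; python3 sc.py s14 2>/dev/null
```

```text
t: 13.3
tool_pos: [0.5292, 0.1259, 0.2255]
tool_rot: [-2.449, -1.966, 0.003]
contact_force: [0.3, 0.9, -2.6]
opening: 0.0179
grip_force: 107.9
t: 13.72
tool_pos: [0.5264, 0.0299, 0.2501]
tool_rot: [2.384, 2.046, -0.001]
contact_force: [0.9, -0.4, -2.4]
opening: 0.0185
grip_force: 108.0
t: 14.13
tool_pos: [0.5185, -0.1336, 0.2499]
tool_rot: [-2.218, -2.225, 0.001]
contact_force: [1.3, 0.2, -3.0]
opening: 0.0181
grip_force: 108.0
t: 14.55
tool_pos: [0.5109, -0.2961, 0.2498]
tool_rot: [-1.989, -2.431, 0.0]
contact_force: [0.3, 1.0, -2.3]
opening: 0.0184
grip_force: 108.0
t: 14.97
tool_pos: [0.5064, -0.3802, 0.2495]
tool_rot: [-1.877, -2.518, -0.001]
contact_force: [-0.7, 0.0, -3.3]
opening: 0.0181
grip_force: 108.0
tcp [ 0.5067 -0.3792  0.2497] heading -253.32217914864154 F [ 0.4852  0.5123 -1.9671] grip 108.01595449447632 0.01815265692953228 t 15.0167
floorZ [206.4, 204.0, 201.5, 201.6, 573.1, 568.4, 564.2, 564.6, 555.8, 547.7, 8.1, 4.7, 0.6]
floorZ [209.7, 533.4, 539.8, 536.2, 528.1, 199.0, 193.6, 190.4, 96.7, 3.8, 4.1, 3.2, 1.2]
floorZ [494.4, 203.9, 201.2, 199.7, 196.6, 191.6, 189.2, 187.5, 7.4, 3.2, 3.9, 3.9, 1.2]
```

```bash
python3 -m crank '0.003 -0.021 -0.08 0;0 0 -0.08 0;0 0 -0.08 0;0 0 -0.06 0;0 0 -0.03 0'; python3 -m crank '0 0 0 0;0 0 -0.015 0;0 0 -0.015 0;0 0 -0.015 0;0 0 -0.015 0' 22.9 110; python3 -m crank '0 0 -0.015 0;0 0 -0.012 0;0 0 -0.01 0;0 0 0 0;0 0 0 0'; python3 sc.py s15 2>/dev/null
```

```text
t: 15.43
tool_pos: [0.5064, -0.3858, 0.0799]
tool_rot: [-1.867, -2.516, -0.002]
contact_force: [-0.8, 0.6, -3.0]
opening: 0.0184
grip_force: 107.8
t: 15.85
tool_pos: [0.5107, -0.3914, 0.0587]
tool_rot: [1.87, 2.516, -0.002]
contact_force: [0.9, -2.9, 1.8]
opening: 0.0196
grip_force: 22.7
t: 16.27
tool_pos: [0.5084, -0.3889, 0.0365]
tool_rot: [-1.873, -2.52, -0.001]
contact_force: [0.4, -0.4, -0.6]
opening: 0.0198
grip_force: 22.3
tcp [ 0.5085 -0.3889  0.0366] heading -253.24942158532582 F [ 0.3393  0.9621 -1.4718] grip 22.226455807685852 0.01934062619916111 t 16.3167
floorZ [9.8, 393.2, 399.2, 398.0, 397.1, 400.6, 399.5, 393.8, 383.7, 402.6, 7.0, 6.5, 4.2]
floorZ [10.3, 325.8, 356.7, 369.3, 361.5, 349.4, 334.8, 10.4, 7.0, 7.1, 4.7, 4.2, 3.8]
floorZ [43.8, 8.8, 8.8, 7.7, 8.1, 7.5, 7.2, 7.1, 6.6, 6.0, 3.4, 4.2, 4.4]
```

```bash
python3 -m crank '0 0 -0.004 0;0 0 -0.003 0;0 0 0 0;0 0 0 0;0 0 0 0'; python3 -m crank '0 0 0 0;0 0 0 0;0 0 0 0;0 0 0 0;0 0 0 0' 100 20; python3 -m crank '0 0 0.03 0;0 0 0.06 0;0 0 0.08 0;0 0 0.08 0;0 0 0.08 0'; python3 -m crank '0 -0.05 0.02 0;-0.07 -0.04 0 0;-0.08 -0.02 0 0;-0.08 -0.02 0 0;-0.08 -0.02 0 0';  python3 -m crank '-0.06 -0.02 0 0;-0.05 -0.02 0 0;0 0 0 0;0 0 0 0;0 0 0 0'; python3 - <<'E'
from h import *
np.set_printoptions(precision=4,suppress=True)
im,d=ctrl.get_image('top'); cv2.imwrite('pics/f.png',im[...,::-1]); P=cloud('top',d); Z=P[...,2]
im=im[...,::-1].astype(int)
m=((im[...,2]-im[...,0])>25)&(P[...,1]<-.3)&(P[...,1]>-.46)&(P[...,0]>.45)&(P[...,0]<.58)
v,u=np.nonzero(m); w=onplane('top',u.astype(float),v.astype(float),.061)[:,:2]; r=cv2.minAreaRect(w.astype(np.float32)); print(r, np.median(Z[m]))
mid=np.array([.4897,-.3226])
a=np.radians(106.6); h=np.array([np.cos(a),np.sin(a)]); l=np.array([h[1],-h[0]]); g=np.array(r[0]); Q=P[...,:2]-g
X=Q@h;Y=Q@l
print('mid err',g+.063*h-mid,[round(float(np.median(Z[(abs(X-x)<.006)&(abs(Y)<.04)]))*1000,1) for x in np.arange(.06,.19,.01)])
p=(abs(P[...,0]-.5723)<.1)&(abs(P[...,1]-.3224)<.1)
dd=np.array([.2164,.9763]);nn=np.array([.9763,-.2164]);q=P[...,:2]-[.5723,.3224]
i=p&(abs(q@dd)<.065)&(abs(q@nn)<.065); print('pan z',np.percentile(Z[i],[10,30,50,70,90,97])*1000); k=p&(Z>.095);print('rim',np.percentile(Z[k],[50,90]))
print(ctrl.get_obs()['tool_pos'],ctrl.get_obs()['t'])
E
```

```text
t: 16.73
tool_pos: [0.5089, -0.3896, 0.034]
tool_rot: [1.874, 2.521, -0.0]
contact_force: [-0.1, -1.3, 0.3]
opening: 0.0195
grip_force: 22.4
t: 17.15
tool_pos: [0.5088, -0.3893, 0.0337]
tool_rot: [-1.874, -2.521, -0.0]
contact_force: [0.3, 0.2, 0.5]
opening: 0.0785
grip_force: 0.0
t: 17.57
tool_pos: [0.5086, -0.3892, 0.2017]
tool_rot: [1.874, 2.521, 0.0]
contact_force: [0.7, 0.2, -0.1]
opening: 0.0852
grip_force: 0.0
t: 17.98
tool_pos: [0.3524, -0.4648, 0.2102]
tool_rot: [1.872, 2.521, -0.001]
contact_force: [0.7, 0.0, 0.6]
opening: 0.0851
grip_force: 0.0
t: 18.4
tool_pos: [0.2993, -0.4845, 0.2097]
tool_rot: [1.873, 2.52, -0.0]
contact_force: [0.8, -0.5, -0.7]
opening: 0.0851
grip_force: 0.0
((0.506718635559082, -0.38794416189193726), (0.016649361699819565, 0.08711033314466476), 16.304662704467773) 0.06195180869223301
mid err [-0.001 -0.005] [6.3, 6.4, 6.5, 6.7, 6.4, 6.2, 6.2, 6.2, 6.8, 6.0, 5.9, 4.1, 3.6]
pan z [53.2006 55.2643 57.0597 61.0171 82.4263 84.842 ]
rim [0.1058 0.11  ]
[ 0.2997 -0.4843  0.2095] 18.45
```

View pics/f.png

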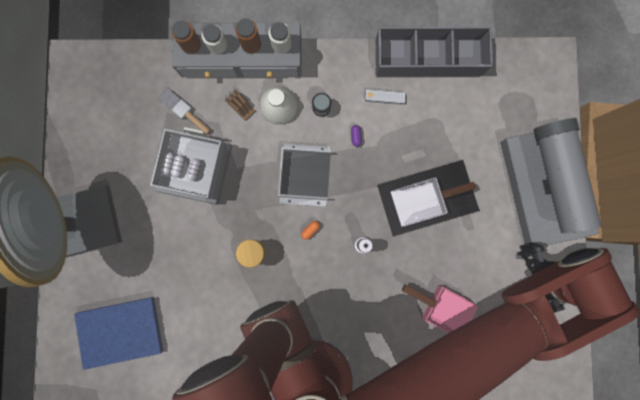

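The picture shows the scoop flat on its mat at (417,203), with the middle of its length about 5 mm from the mat's centre. The three capsules lie in the pan around (180,167), which has sunk about 15 mm. The fence at (305,175) is empty and the bystanders stand where they were. The gripper at (540,260) is clear of everything, so I am handing in.

```bash
python3 -c "
from station import ctrl
print(ctrl.finish_job())"
```

```text
the job is handed in; nothing more can be done
None
```

I handed the job in at about 18.5 s; no verdict came back. The final picture shows all three capsules in the pan, sunk about 15 mm, and the scoop flat and released on its mat about 5 mm off centre, with nothing else moved.

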